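# Level the display shelf with its sprung levelling foot

### The job

The little wooden display shelf on the counter is out of level. First take the hand stamp off it and leave it standing upright on the counter; then grip the round black levelling knob at the end of the shelf, press it well down against its spring so that the shelf sits firmly on its foot, and, still pressing, turn it until the bubble of the built-in spirit level rests between the two black lines. Finish with the knob still gripped and pressed down and the bubble centred, and leave the macaron and the bell where they are.

Things in the scene. Friction and masses are not known exactly. Their poses are not given: they have to be found in the camera images.
- shelf_stand: fixed base of the display shelf: dark steel plate 114 (x) x 270 (y) x 8 mm on the counter. Origin: centre of its underside; own y axis runs along the shelf from the pivot end to the knob end, z up. All own-frame offsets given elsewhere are in this frame
- board_end (a point): middle of the top edge of the wooden board's knob end, own y = +140 mm. Board 100 (x) x 280 (y) x 12 mm, centred over the base, top about 46 mm over the counter, pivoting about own x at y = -110 mm. A spring lifts the knob end 3 mm above level with 3 to 4 N; pressed at the knob, the board settles on its levelling foot
- knob_top (a point): centre of the top of the round black levelling knob, 36 mm diameter, 30 mm high, upright axis, at own x = 0, y = +110 mm. Unpressed its top is about 95 mm over the counter, its underside 16 mm clear of the board. Clockwise from above lengthens the foot: raises the knob end 2.5 mm per rad; at the start it is 0.5 to 1.45 rad too short. It stays where turned; little torque (0.1 Nm)
- knob_press (a joint): how far the knob is pushed down towards the board against its spring, m: 0 = up, 0.012 = bottomed. Takes 2 N to begin and 0.9 N more per mm. When it is 5 mm or more down the shelf sits on its foot; the board's own sinking (3 to 7 mm) comes on top of this travel
- vial_mid (a point): top of the spirit level's glass midway between its two black lines, at own x = -34 mm, y = -50 mm, 68 mm over the counter. Green tube along the shelf, 120 mm long, 18 mm thick, between aluminium end blocks (138 x 22 mm over all); black lines 36 mm apart; white bubble showing 23 mm long
- bubble (a joint): position of the bubble along the tube, m: 0 = midway between the two black lines, positive towards the knob end. It runs to the high end. With the shelf on its foot it moves about 23 mm towards the knob end per rad of clockwise turn; unpressed it stands at about +28 mm as the spring lifts the board
- stamp: wooden hand stamp standing on the board near the knob, 76 mm high, 60 g: foot block 29 (x) x 45 (y) x 20 mm, a turned neck 26 mm and from 40 to 76 mm a turned round grip 28 mm in diameter to grasp. Origin: centre of its underside; z up its grip
- macaron: pink macaron, 47 x 47 x 28 mm, loose on the counter beyond the shelf. Origin: centre of its underside. To be left alone
- bell: brass call bell on a black foot, 76 mm wide, 60 mm high, loose, to the right of the shelf and nearer the robot. Origin: centre of its underside. To be left alone
Mind the look-alikes: they are no part of the job. There is more than one size of the stamp; the job needs the smaller.

How it is judged (in metres and radians):
On the way, in this order (a step that is already met when the one before it is completed fails the run):
1. the stamp stands upright on the counter, let go and at rest (height (world z) of stamp below 0.006 m and angle between stamp's own z axis and vertical below 0.15 rad and linear speed of stamp below 0.03 m/s and contact force between stamp and the fingers below 0.1 N), for 0.2 s.
2. the knob is gripped and pressed down, the shelf seated on its foot (value of joint knob_press above 0.003 m and contact force between the fingers and shelf_stand above 2 N), for 0.2 s.
At the end, for the whole second after the job is handed in: The bubble is within 5.5 mm of the middle of the tube (so between the two lines), the knob is pushed at least 3 mm down against its spring and still gripped with at least 2 N, and the stamp stands upright (within 0.15 rad) and at rest on the counter (all of step 2 and value of joint bubble between -0.0055 and 0.0055 m and height (world z) of stamp below 0.006 m and angle between stamp's own z axis and vertical below 0.15 rad and linear speed of stamp below 0.03 m/s); the arm keeps its last pose, push and grip.
It fails at once if the macaron or the bell is moved by more than 20 mm (distance of any of macaron, bell from where it was at the start of the episode above 0.02 m).
It also fails if it takes over 51 s, if anything falls off the work surface, if the arm or the gripper's body presses on something with over 40 N, if the wrist force passes 120 N, or if a joint passes its speed limit or range.

### The arm

A 6-joint arm with a two-finger parallel gripper is mounted at the origin on the work surface; the furniture and walls round the work are solid. World frame = base frame: x ahead of the robot, y to its left, z up, the work surface at z = 0. Lengths are in m, angles in degrees, forces in N, time in s.
With the tool pointing down it reaches from about 0.4 to 0.825 m from the base axis. Payload 7 kg.
Tool frame: the origin (TCP) lies between the finger pads; the fingertips stand 19 mm ahead of it and the grasp point (between the pads) is the TCP; z points along the fingers, y is the line along which they close (so a half turn about z gives the same grasp; the last joint's range is limited). The gripper opens to 88 mm and grips with 3 to 60 N. Pads are 19 mm wide; open, the fingers measure 130 mm over their backs; the gripper's body (78 mm by 193 mm) begins 47 mm behind the grasp point.
Start: joints at [90.877, 20.546, 0.682, 0, -70.136, -16.507], TCP at [0.182, 0.65, 0.223] pointing down, gripper open.
Joint ranges: [-176.03, 176.03], [-82.01, 121.73], [-58.28, 71.71], [-173.87, 95.51], [-174.79, -0.11], [-173.66, 173.66]. Speed limits (degrees/s): [136.94, 136.94, 172.46, 180, 180, 180].

### API

Orientations are given as [roll, pitch, yaw] about the fixed x, y, z axes, in that order (R = Rz(yaw) Ry(pitch) Rx(roll)).
In Python, from plant import get_obs, snapshot, close_job, spot_in, spot_point gives the robot as it stands.
- The arm moves only by the tool play_rows, never from a script. Its argument "plan" is a list of rows, each a list of 6 numbers: the shift along the tool's x, y, z in cm, then the turn, a rotation vector about the tool's x, y, z in degrees. A call has 1 to 20 rows; each row shifts and turns the commanded pose from where the row before left it, along the tool's axes as they then stand; what a row does not reach is not made up. A row lasts 1/12 s, in which the tool goes at most 41.7 mm and 7.16 degrees, less where a joint would pass 70% of its speed; a pose out of reach is approached as far as the arm can. A call is refused whole if a number of a shift passes 4.17 or a number of a turn 7.16, either way. A call with a gripper value outside its range is refused whole. "grip" is the finger opening in cm, from 0 to 8.76, set as the call begins (left out, the last holds). The fingers move at their own pace and stop on an object; the grip force is fixed at half the most. Time passes only in rows, so rows that do not move let the fingers close. It gives the time, the measured TCP pose, the force, the opening and the grip force at its end, in the units of the state.
- get_obs(): the state, without advancing time (a new reading comes with each control period).
- snapshot(name): name is "scene" or "top" or "wrist"; returns a dict with "frame" (420x560x3 uint8, red, green, blue), "fx", "fy", "cx", "cy" (pixels), "k1" (the pictures are not rectified: a ray, as slopes to the right and down, at radius r is drawn at 1 + k1 r^2 times it, then the intrinsics apply), "position" and "attitude" of the camera in the world. Camera axes: x right, y down, z forward; pixel columns grow to the right and rows downward; lengths in m; the calibration is good to about 2 mm. A picture is of the moment at which its call begins. There is no depth.
- close_job(): hands the job in; it is judged then, once.
Trained networks look in the newest picture that a camera, given by its name, has taken for a name from the list of things; names that differ only in an ending like _2 or _b are one class to them, and where a whole thing is asked for, a point or a joint stands for the part that bears it (a point fixed in the world has none). Each returns a list of dicts, best first, with "score" (0 to 1); they miss things now and then, are a little off and sometimes report something else, mostly with a low value. They report only what shows in the picture. A call takes as long as a camera call. They do not tell look-alikes from the thing itself.
- spot_in(camera, thing): "position" ([x, y, z] in m, in world coordinates, good to about 4 mm: the middle of the surface that is visible of it).
- spot_point(camera, thing): "position" ([x, y, z] in m, in world coordinates, good to about 4 mm: a listed point, or the origin of a listed thing).
The state is a dict: "clock": time; "joint_pos": joint angles; "qvel": joint speeds; "tau": joint torques, N m; "tool_pos": TCP position; "orientation": TCP orientation; "force": force on the tool from outside, world axes, zero at the start; "moment": the same for the moment, N m; "opening": finger opening in m; "gripper_force": force on a finger pad.
Only numpy, scipy, OpenCV 4.12 (cv2) and the standard library are available. Lean on these libraries where they do the work, as an engineer would, in place of code of your own. Each camera call takes 0.05 s, during which the arm holds its last target. There are 200 camera calls.

## Working session

There is one attempt and no reset: what is moved stays moved. The work goes in short steps, Python scripts to look and compute and a tool call to move; the robot and the scene stay as the last step left them, time stands still between calls to the robot, and variables do not carry over. Pictures are saved under pics/ and viewed, at most 12 in all, crops included, and the job is handed in when it is done.

Besides the shell and the picture viewer there is one more tool, called after "Call:" as name(argument=value, ...), one argument or row to a line, values as JSON. play_rows: Moves the arm, as the interface text tells. Its arguments: {"type":"object","properties":{"plan":{"type":"array","items":{"type":"array","items":{"type":"number"}}},"grip":{"type":"number"}},"required":["plan"]}

```bash
mkdir -p pics
cat > h.py <<'E'
import numpy as np,cv2
from plant import *
def show(d):
    print(d["score"].__round__(2),np.round(d["position"],4))
def save(n,f):
    s=snapshot(n); cv2.imwrite("pics/"+f,cv2.cvtColor(s["frame"],cv2.COLOR_RGB2BGR)); return s
E
python3 - <<'E'
from h import *
a=save("scene","s1.png");b=save("top","t1.png")
for c in("scene","top"):
  for t in("stamp","knob_top","board_end","vial_mid","shelf_stand","macaron","bell"):
    print(c,t); [show(d) for d in spot_point(c,t)[:4]]
f=np.hstack([cv2.imread("pics/s1.png"),cv2.imread("pics/t1.png")]);cv2.imwrite("pics/st.png",cv2.resize(f,(800,300)))
for s in(a,b):print({k:v for k,v in s.items() if k!="frame"})
print(get_obs())
E
```

```text
scene stamp
0.79 [0.4575 0.1954 0.0066]
0.6 [ 0.4679 -0.0035  0.0474]
scene knob_top
0.83 [0.4376 0.0818 0.0923]
scene board_end
0.59 [0.4296 0.1125 0.0507]
scene vial_mid
0.73 [ 0.4324 -0.0838  0.0674]
scene shelf_stand
0.78 [ 0.4536 -0.0252  0.001 ]
scene macaron
0.81 [6.506e-01 2.151e-01 3.000e-04]
scene bell
top stamp
0.92 [0.4559 0.1959 0.0029]
0.67 [ 4.721e-01 -2.000e-04  4.860e-02]
top knob_top
0.52 [0.4372 0.0877 0.0907]
top board_end
0.69 [0.4309 0.1152 0.0507]
top vial_mid
0.89 [ 0.435  -0.0758  0.0695]
top shelf_stand
0.82 [ 0.4572 -0.0222  0.002 ]
0.43 [ 0.4744 -0.0036  0.0524]
top macaron
0.67 [ 6.518e-01  2.149e-01 -3.000e-04]
top bell
{'fx': 509.5612741352843, 'fy': 509.5612741352843, 'cx': 283.6958591129348, 'cy': 215.9319276249407, 'k1': -0.18565260851695178, 'position': array([ 0.09798588, -0.71214726,  0.72652921]), 'attitude': array([-129.46472586,    1.20524423,  -32.28711335])}
{'fx': 440.13743925576466, 'fy': 440.13743925576466, 'cx': 275.4004252161787, 'cy': 211.40875104006025, 'k1': -0.0814139240310268, 'position': array([ 0.31785041, -0.04449853,  1.08896488]), 'attitude': array([-170.32019841,    0.89334681,  -90.36113327])}
{'clock': 0.8, 'joint_pos': array([ 9.08770649e+01,  2.05454144e+01,  6.82102853e-01,  4.24097300e-04,
       -7.01346197e+01, -1.65073295e+01]), 'qvel': array([-0.01737449, -0.07400875,  0.06811778, -0.00379549, -0.06214434,
        0.00878855]), 'tau': array([-4.81091502e-04, -5.82288909e+01,  2.93288934e+01,  7.00214311e+00,
        1.28131692e-02,  1.25499003e-06]), 'tool_pos': array([0.18187399, 0.65002424, 0.22337436]), 'orientation': array([-1.79997903e+02,  2.05361929e-04, -1.56301205e+01]), 'force': array([ 0.80419696,  0.11167067, -0.10276923]), 'moment': array([ 0.05120721,  0.01023542, -0.02641653]), 'gripper_force': 0.0, 'opening': 0.08823288285262416}
```

View pics/s1.png

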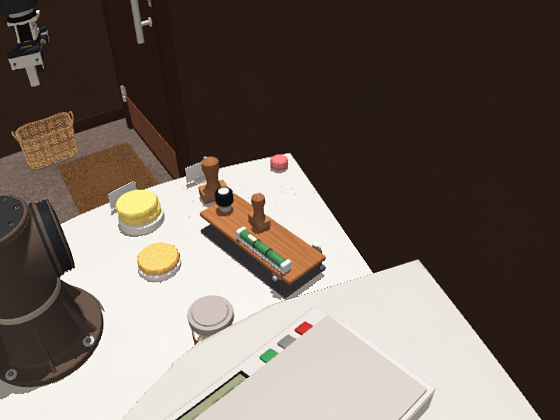

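View pics/t1.png

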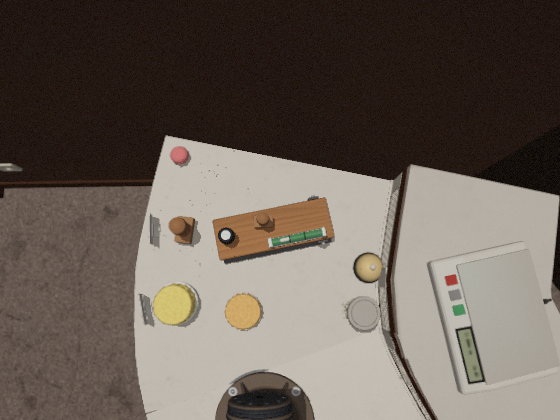

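The scene view shows two stamps: a larger one on the counter at scene (210,178) / top (182,229), and one on the shelf at scene (259,210) / top (263,220). The one on the shelf near the knob fits the description. Knob at scene (224,197), vial at scene (263,250), and in the top view macaron (179,155), bell (368,267). I'll confirm the stamp in one enlarged crop.

Run:
```python
import cv2
f=cv2.imread("pics/s1.png")[145:285,170:340];cv2.imwrite("pics/c1.png",cv2.resize(f,None,fx=4,fy=4,interpolation=2))
```

```text
(no output)
```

View pics/c1.png

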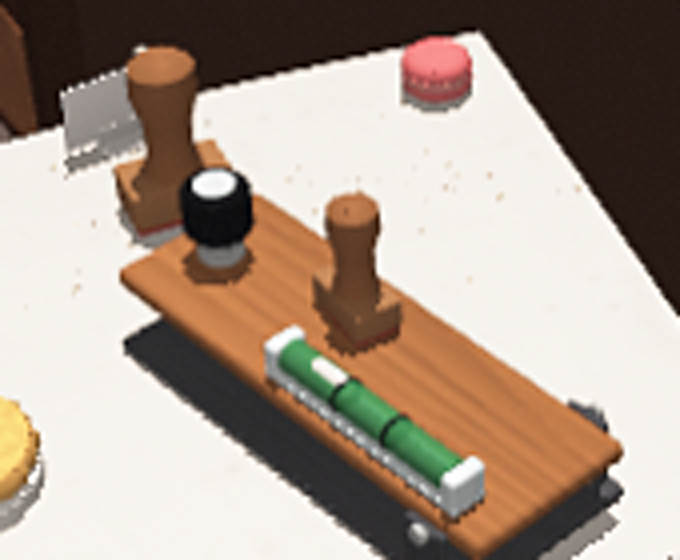

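The crop shows the shelf stamp at (355,270), clearly smaller than the counter one at (165,140), so it is the one for the job. The bubble sits towards the knob end at (330,372). I'll turn the tool and move over the stamp.

Call:
play_rows(
  plan=[
    [0, 0, 0, 0, 0, 6.5],
    [0, 0, 0, 0, 0, 6.5],
    [0, 0, 0, 0, 0, 6.5],
    [0, 0, 0, 0, 0, 6.5],
    [0, 0, 0, 0, 0, 6.5],
    [0, 0, 0, 0, 0, 6.5],
    [0, 0, 0, 0, 0, 6.5],
    [0, 0, 0, 0, 0, 6.5],
    [0, 0, 0, 0, 0, 6.5],
    [0, 0, 0, 0, 0, 6.5],
  ],
  grip=6,
)

```text
clock: 1.63
tool_pos: [0.1819, 0.65, 0.2234]
orientation: [-180.0, 0.0, -81.0]
force: [0.0, 0.7, -0.2]
opening: 0.0599
gripper_force: 0.0
```

Call:
play_rows(
  plan=[
    [3.6, -0.93, 0, 0, 0, 0],
    [3.6, -0.93, 0, 0, 0, 0],
    [3.6, -0.93, 0, 0, 0, 0],
    [3.6, -0.93, 0, 0, 0, 0],
    [3.6, -0.93, 0, 0, 0, 0],
    [3.6, -0.93, 0, 0, 0, 0],
    [3.6, -0.93, 0, 0, 0, 0],
    [3.6, -0.93, 0, 0, 0, 0],
    [3.6, -0.93, 0, 0, 0, 0],
    [3.6, -0.93, 0, 0, 0, 0],
    [3.6, -0.93, 0, 0, 0, 0],
    [3.6, -0.93, 0, 0, 0, 0],
    [3.6, -0.93, 0, 0, 0, 0],
    [3.6, -0.93, 0, 0, 0, 0],
    [3.6, -0.93, 0, 0, 0, 0],
    [3.6, -0.93, 0, 0, 0, 0],
    [3.6, -0.93, 0, 0, 0, 0],
    [0, 0, 0, 0, 0, 0],
    [0, 0, 0, 0, 0, 0],
  ],
)

```text
clock: 3.22
tool_pos: [0.4379, 0.07, 0.2234]
orientation: [-180.0, 0.0, -80.9]
force: [-0.3, 0.1, -0.2]
opening: 0.06
gripper_force: 0.0
```

```bash
cat >> h.py <<'E'
def rel(p):
    """tool-axis shift in cm to world point p (tool vertical)"""
    o=get_obs(); y=np.radians(o["orientation"][2]); d=np.array(p)-o["tool_pos"]
    return np.round(100*np.array([np.cos(y)*d[0]+np.sin(y)*d[1],np.sin(y)*d[0]-np.cos(y)*d[1],-d[2]]),2)
E
python3 - <<'E'
from h import *
o=get_obs();print(o["clock"],o["tool_pos"],o["orientation"],o["joint_pos"].round(1),o["opening"])
s=save("wrist","w1.png");snapshot("scene");snapshot("top")
for c in("wrist","scene","top"):
  for t in("stamp","knob_top","board_end","vial_mid","bell"):
    print(c,t); [show(d) for d in spot_point(c,t)[:3]]
print({k:v for k,v in s.items() if k!="frame"})
E
```

```text
3.2167 [0.43794447 0.06997554 0.22341304] [-1.79993588e+02  2.37834405e-04 -8.08919991e+01] [ 34.7  -2.  -26.9   0.  -65.1 -25.6] 0.05995043264344413
wrist stamp
0.93 [ 0.4709 -0.0033  0.0477]
0.91 [ 0.4547  0.1947 -0.0007]
wrist knob_top
0.68 [0.4369 0.0838 0.0954]
wrist board_end
0.89 [0.4263 0.1134 0.0489]
0.52 [ 0.4301 -0.0803  0.0696]
wrist vial_mid
0.78 [ 0.4313 -0.0815  0.0688]
wrist bell
scene stamp
0.95 [ 4.608e-01  1.943e-01 -1.000e-04]
0.79 [ 0.4693 -0.0022  0.0493]
scene knob_top
0.79 [0.439  0.0822 0.0948]
scene board_end
0.58 [0.4312 0.112  0.0497]
scene vial_mid
0.93 [ 0.4337 -0.0806  0.0651]
scene bell
0.63 [0.4357 0.0828 0.0932]
top stamp
0.65 [0.4746 0.0007 0.0486]
0.52 [0.4544 0.1966 0.0009]
top knob_top
0.41 [0.4354 0.0873 0.0929]
top board_end
0.73 [0.4301 0.1148 0.051 ]
top vial_mid
0.73 [ 0.4369 -0.0777  0.0708]
0.73 [0.434  0.0883 0.0916]
top bell
0.81 [ 0.3608 -0.2571  0.0041]
0.54 [ 0.4368 -0.0772  0.07  ]
{'fx': 360.7693181040146, 'fy': 360.7693181040146, 'cx': 279.11057612237937, 'cy': 205.96968643724654, 'k1': -0.09250059771980945, 'position': array([ 0.44972988, -0.0069378 ,  0.38518537]), 'attitude': array([ 1.63614801e+02,  2.13025816e-03, -1.70941570e+02])}
```

View pics/w1.png

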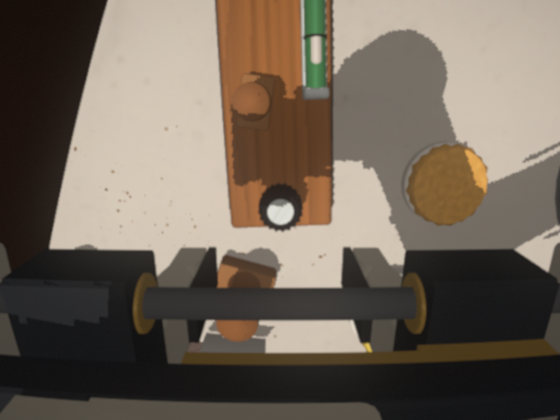

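The wrist view shows the shelf stamp's grip at (252,98), the knob at (281,207) and the bubble at (316,50). I'll check those positions by ray.

```bash
cat >> h.py <<'E'
from scipy.spatial.transform import Rotation as R
def ray(s,uv,z):
    K=np.array([[s["fx"],0,s["cx"]],[0,s["fy"],s["cy"]],[0,0,1]])
    q=cv2.undistortPoints(np.array([[uv]],float),K,np.array([s["k1"],0,0,0,0]))[0,0]
    d=R.from_euler("xyz",s["attitude"],degrees=True).apply([q[0],q[1],1]); p=s["position"]
    return p+d*(z-p[2])/d[2]
E
python3 - <<'E'
from h import *
s=snapshot("wrist")
print(ray(s,(252,96),.124),ray(s,(281,209),.095),ray(s,(233,226),.048),ray(s,(331,223),.048))
for z in(.104,.122):print(rel([.4712,-.0018,z]))
E
```

```text
[ 0.4688746  -0.00510672  0.124     ] [0.43384877 0.08160044 0.095     ] [0.4753927  0.12072087 0.048     ] [0.38007115 0.10189785 0.048     ]
[ 7.82 -2.13 11.93]
[ 7.82 -2.13 10.13]
```

Call:
play_rows(
  plan=[
    [2.6, -0.7, 0, 0, 0, 0],
    [2.7, -0.7, 0, 0, 0, 0],
    [2.6, -0.7, 0, 0, 0, 0],
    [0, 0, 2, 0, 0, 0],
    [0, 0, 2, 0, 0, 0],
    [0, 0, 2, 0, 0, 0],
    [0, 0, 2, 0, 0, 0],
    [0, 0, 2, 0, 0, 0],
    [0, 0, 1.8, 0, 0, 0],
    [0, 0, 0, 0, 0, 0],
    [0, 0, 0, 0, 0, 0],
  ],
)

```text
clock: 5.08
tool_pos: [0.4707, -0.0029, 0.105]
orientation: [179.9, -0.0, -80.6]
force: [0.1, 0.3, 0.2]
opening: 0.0601
gripper_force: 0.0
```

Call:
play_rows(
  plan=[
    [0, 0, 0, 0, 0, 0],
    [0, 0, 0, 0, 0, 0],
    [0, 0, 0, 0, 0, 0],
    [0, 0, 0, 0, 0, 0],
    [0, 0, 0, 0, 0, 0],
    [0, 0, 0, 0, 0, 0],
  ],
  grip=0,
)

```text
clock: 5.58
tool_pos: [0.4712, -0.0026, 0.1058]
orientation: [-180.0, 0.0, -80.6]
force: [-0.8, -0.5, 2.0]
opening: 0.0254
gripper_force: 30.4
```

Call:
play_rows(
  plan=[
    [0, 0, -1, 0, 0, 0],
    [0, 0, -2, 0, 0, 0],
    [0, 0, -2, 0, 0, 0],
    [0, 0, 0, 0, 0, 0],
    [0, 0, 0, 0, 0, 0],
  ],
)

```text
clock: 6.0
tool_pos: [0.4717, -0.0023, 0.1563]
orientation: [-179.9, 0.0, -80.6]
force: [0.3, 0.4, -0.8]
opening: 0.0252
gripper_force: 29.9
```

Run:
```python
from h import *
save("wrist","w2.png");snapshot("scene");snapshot("top")
for c in("wrist","scene","top"):
  for t in("stamp",):
    print(c,t); [show(d) for d in spot_point(c,t)[:3]]
save("scene","s2.png");f=cv2.imread("pics/s2.png")[100:290,150:350]
cv2.imwrite("pics/v2.png",np.hstack([cv2.resize(f,(400,380)),cv2.resize(cv2.imread("pics/w2.png"),(400,380))]))
```

```text
wrist stamp
0.85 [4.694e-01 2.000e-04 9.970e-02]
0.46 [0.4349 0.0836 0.0928]
scene stamp
0.73 [0.4578 0.1964 0.0055]
0.61 [ 4.701e-01 -4.000e-04  9.650e-02]
top stamp
0.46 [0.458  0.1965 0.0006]
```

View pics/v2.png

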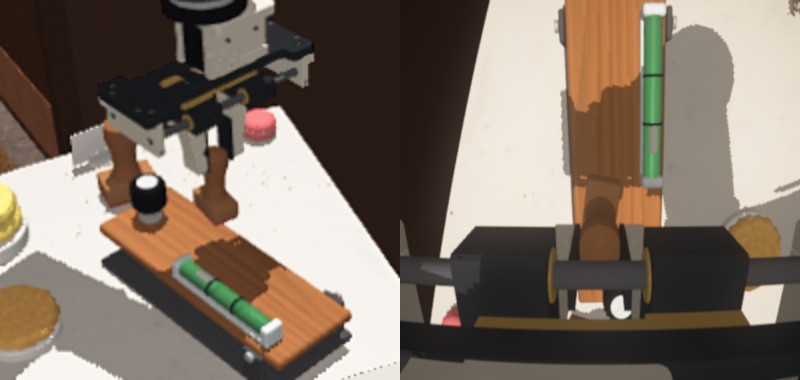

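The stamp is held upright in both views (left panel at (217,185)). I'll move it beyond the shelf and lower it.

Call:
play_rows(
  plan=[
    [0, -1.5, 0, 0, 0, 0],
    [0, -2.5, 0, 0, 0, 0],
    [0, -2.5, 0, 0, 0, 0],
    [0, -2.5, 0, 0, 0, 0],
    [0, -2.5, 0, 0, 0, 0],
    [0, -1.5, 0, 0, 0, 0],
    [0, 0, 0, 0, 0, 0],
    [0, 0, 2, 0, 0, 0],
    [0, 0, 2, 0, 0, 0],
    [0, 0, 2, 0, 0, 0],
    [0, 0, 1.5, 0, 0, 0],
    [0, 0, 1, 0, 0, 0],
    [0, 0, 0.6, 0, 0, 0],
    [0, 0, 0, 0, 0, 0],
    [0, 0, 0, 0, 0, 0],
  ],
)

```text
clock: 7.6
tool_pos: [0.5996, 0.0186, 0.0647]
orientation: [-180.0, -0.0, -80.6]
force: [-0.1, 0.2, -0.3]
opening: 0.0252
gripper_force: 29.9
```

Call:
play_rows(
  plan=[
    [0, 0, 0.2, 0, 0, 0],
    [0, 0, 0.2, 0, 0, 0],
    [0, 0, 0, 0, 0, 0],
    [0, 0, 0, 0, 0, 0],
  ],
)

```text
clock: 7.93
tool_pos: [0.5995, 0.0186, 0.0608]
orientation: [-180.0, 0.0, -80.6]
force: [0.0, -0.4, -0.8]
opening: 0.0254
gripper_force: 29.9
```

Call:
play_rows(
  plan=[
    [0, 0, 0.1, 0, 0, 0],
    [0, 0, 0.1, 0, 0, 0],
    [0, 0, 0, 0, 0, 0],
    [0, 0, 0, 0, 0, 0],
  ],
)

```text
clock: 8.27
tool_pos: [0.5993, 0.0185, 0.0583]
orientation: [180.0, -0.0, -80.6]
force: [-0.1, -1.3, -0.0]
opening: 0.0252
gripper_force: 29.9
```

Call:
play_rows(
  plan=[
    [0, 0, 0.1, 0, 0, 0],
    [0, 0, 0, 0, 0, 0],
    [0, 0, 0, 0, 0, 0],
  ],
)

```text
clock: 8.52
tool_pos: [0.5996, 0.0188, 0.058]
orientation: [-180.0, 0.0, -80.6]
force: [-2.6, 1.7, 5.2]
opening: 0.0252
gripper_force: 30.1
```

Call:
play_rows(
  plan=[
    [0, 0, 0, 0, 0, 0],
    [0, 0, 0, 0, 0, 0],
    [0, 0, 0, 0, 0, 0],
    [0, 0, 0, 0, 0, 0],
    [0, 0, 0, 0, 0, 0],
    [0, 0, 0, 0, 0, 0],
    [0, 0, 0, 0, 0, 0],
    [0, 0, -2, 0, 0, 0],
    [0, 0, -3, 0, 0, 0],
    [0, 0, -3, 0, 0, 0],
    [0, 0, -3, 0, 0, 0],
    [0, 0, -2, 0, 0, 0],
    [0, 0, 0, 0, 0, 0],
  ],
  grip=6,
)

```text
clock: 9.6
tool_pos: [0.602, 0.0189, 0.1928]
orientation: [-179.5, 0.0, -80.6]
force: [1.2, 0.2, 0.2]
opening: 0.0599
gripper_force: 0.0
```

Run:
```python
from h import *
o=get_obs();print(o["clock"],o["tool_pos"],o["orientation"],o["joint_pos"].round(1))
snapshot("top");save("scene","s3.png");snapshot("wrist")
for c in("wrist","scene","top"):
  for t in("stamp","knob_top","board_end"):
    print(c,t); [show(d) for d in spot_point(c,t)[:3]]
print(rel([.4365,.0833,.16]))
f=cv2.imread("pics/s3.png")[100:290,150:350];cv2.imwrite("pics/v3.png",cv2.resize(f,(600,570)))
```

```text
9.6 [0.60197173 0.01891309 0.19277557] [-1.79530232e+02  4.63982289e-03 -8.05878988e+01] [ 20.4  14.7 -11.8   0.1 -63.  -11.1]
wrist stamp
0.93 [ 0.5992  0.0176 -0.0028]
0.8 [0.4539 0.1924 0.0011]
wrist knob_top
wrist board_end
scene stamp
0.86 [0.5961 0.0194 0.0015]
0.84 [0.4591 0.194  0.0019]
scene knob_top
0.7 [0.4363 0.0846 0.0932]
scene board_end
0.87 [0.4266 0.1126 0.0501]
top stamp
0.83 [0.4558 0.1963 0.0035]
top knob_top
0.53 [0.4337 0.0871 0.0927]
top board_end
0.96 [0.4307 0.1162 0.0491]
[-9.04 15.    2.69]
```

View pics/v3.png

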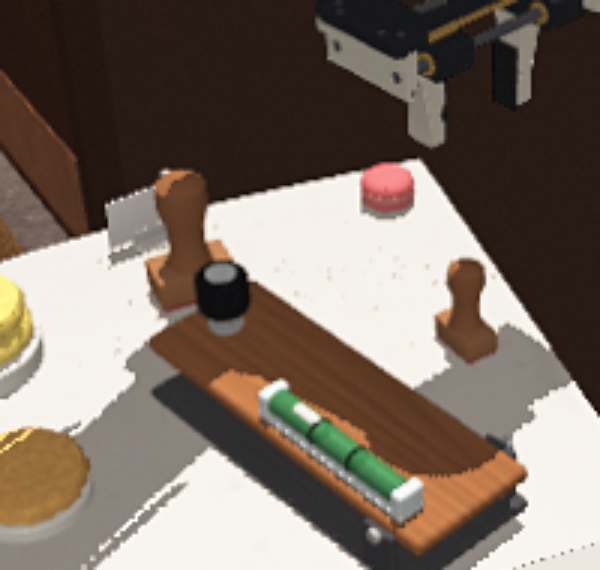

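The stamp stands upright on the counter at crop (466,310), clear of everything. Next is the knob.

Call:
play_rows(
  plan=[
    [-1.81, 3.02, 0, 0, 0, 0],
    [-1.81, 3.02, 0, 0, 0, 0],
    [-1.81, 3.02, 0, 0, 0, 0],
    [-1.81, 3.02, 0, 0, 0, 0],
    [-1.81, 3.02, 0, 0, 0, 0],
    [0, 0, 0, 0, 0, -7.1],
    [0, 0, 0, 0, 0, -7.1],
    [0, 0, 0, 0, 0, -7.1],
    [0, 0, 0, 0, 0, -7.1],
    [0, 0, 0, 0, 0, -7.1],
    [0, 0, 0, 0, 0, 0],
    [0, 0, 0, 0, 0, 0],
  ],
)

```text
clock: 11.2
tool_pos: [0.4356, 0.0833, 0.1874]
orientation: [-180.0, -0.0, -45.4]
force: [-0.3, -0.2, -0.1]
opening: 0.0603
gripper_force: 0.0
```

Run:
```python
from h import *
o=get_obs();print(o["clock"],o["tool_pos"],o["orientation"],o["joint_pos"].round(1))
snapshot("top");snapshot("scene");save("wrist","w4.png")
for c in("wrist","scene","top"):
  for t in("knob_top","board_end","vial_mid"):
    print(c,t); [show(d) for d in spot_point(c,t)[:2]]
print(rel([.4358,.0837,.085]))
```

```text
11.2 [0.43562445 0.08326605 0.18740602] [-1.79993154e+02 -2.22714366e-03 -4.53517511e+01] [ 36.4  -0.2 -30.2   0.  -60.    8.2]
wrist knob_top
0.96 [0.4347 0.0836 0.0934]
0.16 [0.4263 0.1134 0.0501]
wrist board_end
0.96 [0.4298 0.1134 0.0484]
wrist vial_mid
0.85 [ 0.4307 -0.0805  0.0684]
scene knob_top
0.58 [0.436  0.0851 0.0944]
scene board_end
0.76 [0.4296 0.1116 0.0497]
scene vial_mid
0.68 [ 0.4276 -0.0799  0.0665]
top knob_top
0.63 [0.4296 0.1142 0.0505]
0.53 [0.4347 0.0892 0.0914]
top board_end
0.75 [0.4283 0.1139 0.0493]
top vial_mid
0.61 [ 0.4369 -0.0744  0.0676]
[-0.02 -0.04 10.24]
```

View pics/w4.png

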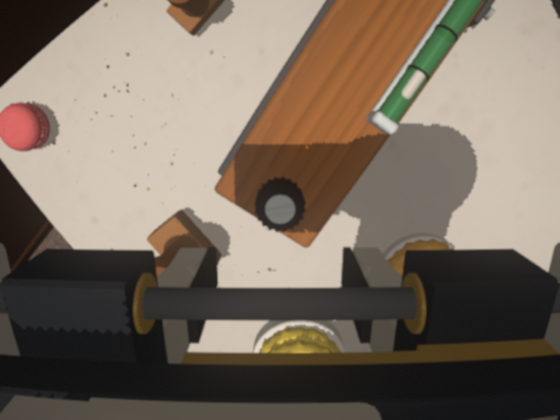

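The knob is at (280,207), centred between the fingers; the vial lies at upper right with the bubble at (414,85) and lines at (460,12) and (418,68). Descend and grip.

Call:
play_rows(
  plan=[
    [0, 0, 1.5, 0, 0, 0],
    [0, 0, 2, 0, 0, 0],
    [0, 0, 2, 0, 0, 0],
    [0, 0, 2, 0, 0, 0],
    [0, 0, 1.5, 0, 0, 0],
    [0, 0, 1.2, 0, 0, 0],
    [0, 0, 0, 0, 0, 0],
    [0, 0, 0, 0, 0, 0],
  ],
)

```text
clock: 12.47
tool_pos: [0.4354, 0.083, 0.0851]
orientation: [179.9, 0.0, -45.1]
force: [-0.3, 0.9, 0.4]
opening: 0.06
gripper_force: 0.0
```

Call:
play_rows(
  plan=[
    [0, 0, 0, 0, 0, 0],
    [0, 0, 0, 0, 0, 0],
    [0, 0, 0, 0, 0, 0],
    [0, 0, 0, 0, 0, 0],
    [0, 0, 0, 0, 0, 0],
    [0, 0, 0, 0, 0, 0],
  ],
  grip=0,
)

```text
clock: 12.97
tool_pos: [0.4355, 0.0831, 0.0856]
orientation: [180.0, -0.0, -45.1]
force: [-1.4, -2.1, 2.0]
opening: 0.0338
gripper_force: 30.0
```

Call:
play_rows(
  plan=[
    [0, 0, 0.2, 0, 0, 0],
    [0, 0, 0.2, 0, 0, 0],
    [0, 0, 0.2, 0, 0, 0],
    [0, 0, 0.2, 0, 0, 0],
    [0, 0, 0.2, 0, 0, 0],
    [0, 0, 0.2, 0, 0, 0],
    [0, 0, 0, 0, 0, 0],
    [0, 0, 0, 0, 0, 0],
    [0, 0, 0, 0, 0, 0],
  ],
)

```text
clock: 13.72
tool_pos: [0.4354, 0.0837, 0.0734]
orientation: [-180.0, 0.0, -45.1]
force: [-5.1, 3.3, 8.0]
opening: 0.0338
gripper_force: 30.0
```

```bash
cat >> h.py <<'E'
def bub(f):
    s=save("wrist",f+"w.png");t=save("scene",f+"s.png")
    a=cv2.resize(cv2.imread("pics/"+f+"w.png"),(400,300))
    b=cv2.resize(cv2.imread("pics/"+f+"s.png")[180:300,200:340],(400,343))[:300]
    cv2.imwrite("pics/"+f+".png",np.hstack([a,b]))
E
python3 -c "
from h import *
bub('b1')"
```

```text
(no output)
```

View pics/b1.png

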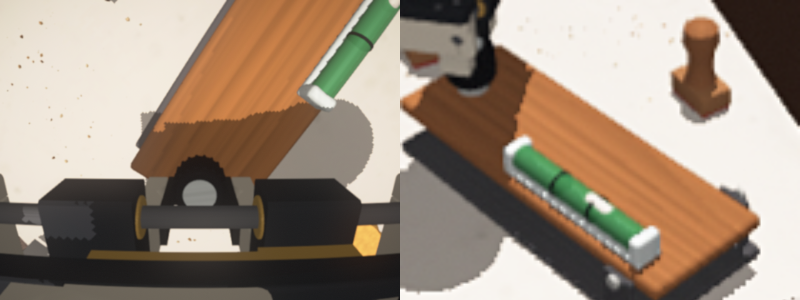

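The shelf is seated: in the scene crop the bubble is at (600,204), over the pivot-side line, about -18 mm. Turn about 40° clockwise and look again.

Call:
play_rows(
  plan=[
    [0, 0, 0, 0, 0, 4],
    [0, 0, 0, 0, 0, 4],
    [0, 0, 0, 0, 0, 4],
    [0, 0, 0, 0, 0, 4],
    [0, 0, 0, 0, 0, 4],
    [0, 0, 0, 0, 0, 4],
    [0, 0, 0, 0, 0, 4],
    [0, 0, 0, 0, 0, 4],
    [0, 0, 0, 0, 0, 4],
    [0, 0, 0, 0, 0, 4],
    [0, 0, 0, 0, 0, 0],
    [0, 0, 0, 0, 0, 0],
    [0, 0, 0, 0, 0, 0],
    [0, 0, 0, 0, 0, 0],
  ],
)

```text
clock: 14.98
tool_pos: [0.4352, 0.0834, 0.0734]
orientation: [180.0, 0.0, -85.1]
force: [-6.9, 3.1, 9.4]
opening: 0.0339
gripper_force: 30.0
```

```bash
python3 -c "
from h import *
s=save('scene','b2.png');a=cv2.imread('pics/b1s.png');b=cv2.imread('pics/b2.png')
k=lambda f:cv2.resize(f[220:280,225:305],(400,300),interpolation=2)
cv2.imwrite('pics/b2c.png',np.hstack([k(a),k(b)]))
"
```

```text
(no output)
```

View pics/b2c.png

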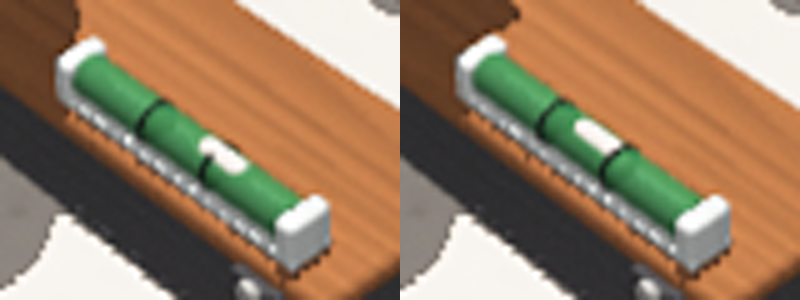

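Right panel: bubble centre ≈(598,136) with the lines at ≈(556,107) and (624,152), so the bubble is about 4 mm short. Turn 9° more.

Call:
play_rows(
  plan=[
    [0, 0, 0, 0, 0, 3],
    [0, 0, 0, 0, 0, 3],
    [0, 0, 0, 0, 0, 3],
    [0, 0, 0, 0, 0, 0],
    [0, 0, 0, 0, 0, 0],
    [0, 0, 0, 0, 0, 0],
    [0, 0, 0, 0, 0, 0],
  ],
)

```text
clock: 15.62
tool_pos: [0.4351, 0.0834, 0.0734]
orientation: [179.9, -0.0, -94.1]
force: [-8.0, 2.5, 9.7]
opening: 0.0336
gripper_force: 30.0
```

```bash
python3 -c "
from h import *
s=save('scene','b3.png');b=cv2.imread('pics/b3.png')
t=save('top','b3t.png');c=cv2.imread('pics/b3t.png')
cv2.imwrite('pics/b3c.png',np.hstack([cv2.resize(b[230:275,235:295],(400,300),interpolation=2),cv2.resize(c[212:260,266:330],(400,300),interpolation=2)]))
print(get_obs()['joint_pos'],[d for d in spot_point('scene','stamp')[:2]])
"
```

```text
[ 36.47663184   8.06433948 -39.060706    -0.04590104 -42.9148893
 -40.5730405 ] [{'position': [0.595, 0.0175, -0.0025], 'score': 0.77}, {'position': [0.4595, 0.1947, 0.0024], 'score': 0.66}]
```

View pics/b3c.png

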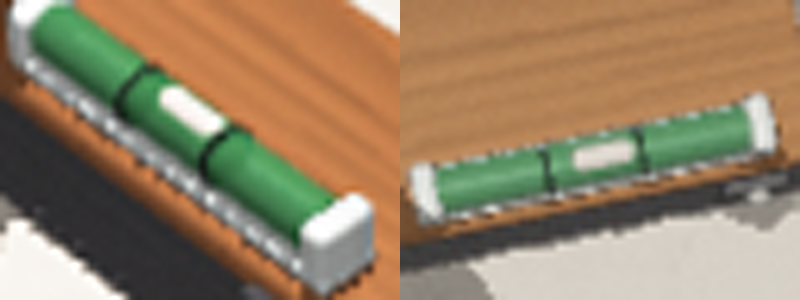

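The top view (right) has lines at x≈548 and 642 and the bubble from 574 to 635, so it is about 3.5 mm towards the pivot. One more 8° turn.

Call:
play_rows(
  plan=[
    [0, 0, 0, 0, 0, 4],
    [0, 0, 0, 0, 0, 4],
    [0, 0, 0, 0, 0, 0],
    [0, 0, 0, 0, 0, 0],
    [0, 0, 0, 0, 0, 0],
    [0, 0, 0, 0, 0, 0],
    [0, 0, 0, 0, 0, 0],
    [0, 0, 0, 0, 0, 0],
  ],
)

```text
clock: 16.43
tool_pos: [0.435, 0.0834, 0.0734]
orientation: [179.9, -0.0, -102.1]
force: [-6.4, 2.9, 10.8]
opening: 0.0341
gripper_force: 30.0
```

```bash
python3 -c "
from h import *
t=save('top','b4t.png');c=cv2.imread('pics/b4t.png')
b=cv2.imread('pics/b3t.png')
f=lambda c:cv2.resize(c[212:260,266:330],(400,300),interpolation=2)
cv2.imwrite('pics/b4c.png',np.hstack([f(b),f(c)]))
"
```

```text
(no output)
```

View pics/b4c.png

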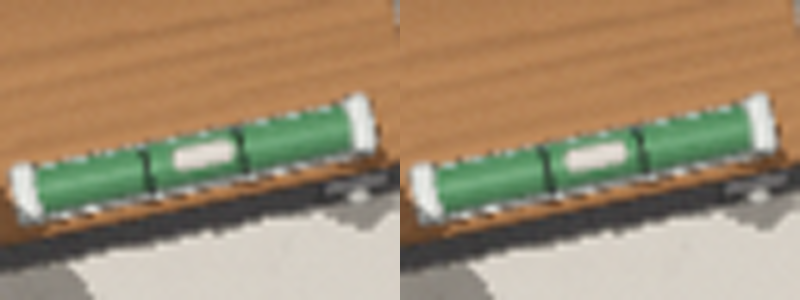

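The bubble now spans 566–627 between the lines at 548 and 642, so it is centred to within 1 mm. The push is about 11 N and the grip 30 N, so I'm handing in.

```bash
python3 -c "
from plant import *
print(close_job())"
```

```text
the job is handed in; nothing more can be done
None
```

The job is handed in: the stamp stands upright on the counter, the knob is still gripped at 30 N and pressed down with about 11 N, and the bubble is within about 1 mm of centre. The macaron and bell were not touched; the hand-in returned no verdict.

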